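Ease the traction tensioner back to its red tooth

ROBOT

A 6-joint arm with a two-finger parallel gripper is mounted at the origin on a cart in front of the work surface, level with it; the furniture and walls round the work are solid. World frame = base frame: x ahead of the robot, y to its left, z up, the work surface at z = 0. Lengths are in mm, angles in rad, forces in N, time in s.
With the tool pointing down it reaches from about 275 to 825 mm from the base axis. Payload 5.2 kg.
Tool frame: the origin (TCP) lies midway between the tips of the shut fingers; the grasp point (between the pads) lies 19 mm behind it; z points along the fingers, y is the line along which they close (so a half turn about z gives the same grasp; the last joint's range is limited). The gripper opens to 93 mm and grips with 3 to 60 N. Pads are 15 mm wide; open, the fingers measure 128 mm over their backs; the gripper's body (75 mm by 188 mm) begins 65 mm behind the grasp point.
Start: joints at [1.035, 0.259, 1.535, -0, 1.348, -0.203], TCP at [179.658, 519.834, 189.553] pointing down, gripper open.
Joint ranges: [-3.14, 3.14], [-0.91, 2.08], [0.19, 2.58], [-1.22, 4.36], [0.22, 2.71], [-3.12, 3.12]. Speed limits (rad/s): [2.57, 2.57, 3.14, 3.14, 3.14, 3.14].

INTERFACE

Orientations are given as a unit quaternion [w, x, y, z].
In Python, from rig import env gives the robot as it stands.
- The arm moves only by the tool drive_tool, never from a script. Its argument "commands" is a list of rows, each a list of 7 numbers: the finger opening in mm, from 0 to 93, then the shift along the tool's x, y, z in mm, then the turn, a rotation vector about the tool's x, y, z in degrees. In form: [[gripper, dx, dy, dz, wx, wy, wz], ...]. A call has 1 to 12 rows; each row shifts and turns the commanded pose from where the row before left it, along the tool's axes as they then stand; what a row does not reach is not made up. A row lasts 1/12 s, in which the tool goes at most 41.7 mm and 7.16 degrees, less where a joint would pass 70% of its speed; a pose out of reach is approached as far as the arm can. A call is refused whole if a number of a shift passes 41.7 or a number of a turn 7.16, either way. A call with a gripper value outside its range is refused whole. The fingers move at their own pace and stop on an object; the grip force is fixed at half the most. Time passes only in rows, so rows that do not move let the fingers close. It gives the time, the measured TCP pose, the force, the opening and the grip force at its end, in the units of the state.
- env.read_state(): the state, without advancing time (a new reading comes with each control period).
- env.capture(name): name is "side" or "top" or "wrist"; returns the picture (420x560x3 uint8, blue, green, red); there is no depth.
- env.camera_info(name): a dict with "camera_matrix" (3x3 intrinsics, pixels), "pose" (4x4, takes a point from camera to world coordinates). Camera axes: x right, y up, looking along -z (the intrinsics and any distortion apply to the point x, -y, -z); pixel columns grow to the right and rows downward; lengths in mm; the calibration is good to about 2 mm. A picture is of the moment at which its call begins: read the wrist's pose just before it. camera_info takes no time and is no camera call; for the wrist camera it gives the pose at the moment of the call.
- env.hand_in(): hands the job in; it is judged then, once.
The state is a dict: "t": time; "q": joint angles; "qd": joint speeds; "joint_torque": joint torques, N m; "ee_pos": TCP position; "ee_rot": TCP orientation; "wrist_force": force on the tool from outside, world axes, zero at the start; "ft_torque": the same for the moment, N m; "gripper_width": finger opening in mm; "grip_force": force on a finger pad.
Only numpy, scipy, OpenCV 4.12 (cv2) and the standard library are available. Lean on these libraries where they do the work, as an engineer would, in place of code of your own. Each camera call takes 0.05 s, during which the arm holds its last target. There are 200 camera calls.

TASK

The spring drum of the traction tensioner on the desk has been wound too far for the next patient. Press the black pad of the orange pawl down gently (never with more than about 16 newtons; it soon meets a rubber buffer) and hold it there while the toothed wheel turns back by itself, then let the pawl drop home in time to catch the red tooth. Once the red tooth rests on the pawl, slide the yellow keeper knob fully home to lock it.

Things in the scene. Friction and masses are not known exactly. Their poses are not given: they have to be found in the camera images.
- tensioner: White base plate 215 x 150 x 10 mm fixed to the desk, yaw varies; origin at its underside, in the plane of pawl and wheel. Frame, mm: z up, x from pad to wheel, y left looking along x. Pawl pin at x -18, z 87; axle at x 50, z 62-68; keeper on +y side; bracket at x 35 up to z 162. Blue drum on -y side, striped in line with each tooth; the broad red stripe (red tooth) on top means: drop now.
- pawl: Orange rocker on a level pin along the tensioner's y (origin). Pressing the black pad on its -x tail down lifts its nose, at +x, out of the toothed wheel. Let go, a spring drops it home at once (tail level): it pushes the pad up with 3 N at home, 5 N after 10 mm of pad travel, plus up to 5 N of rubbing on the loaded tooth, which vanishes as the nose comes free.
- pawl_pad (a point): Centre of the pad's top, 26 x 28 mm; at home at x -78, y 0, z 96 mm of the tensioner, 60 mm from the pin. The travel that frees the wheel varies (4 to 10 mm, as the wheel's bearing block stands at varied heights) and must be felt: 1 to 2 mm after it the nose meets a rubber buffer and the pad's force rises 6 N per mm. With 10 to 13 N on the pad the pawl is on the buffer and the wheel free.
- drum (a joint): Turn of steel wheel (10 teeth, one red) and drum, rad, growing as its spring turns it back, top towards the pad, at 0.2 to 0.35 rad/s while the pawl is clear. A tooth rests on the pawl every 0.628 (plus 0 to 0.08): 1.26 or 1.88 at the start, settled within 3 s; the red one, 3 or 2 teeth behind, at 3.14. A dropped pawl catches the next tooth: drop after 2.60, well before 3.14, best near 2.8.
- keeper (a joint): Travel of the keeper bolt, m: 0 fully home against a stop (steel tongue under the pawl's tail, locking it), 0.019 to 0.026 open at the start. It closes towards the tensioner's -y, against about 3 N of friction, and stays where it is left. It goes home only when the pawl is home.
- keeper_knob (a point): Centre of the top of the upright round yellow keeper knob, 16 mm in diameter, 28 mm tall, top 115 mm above the desk; at x -54 mm of the tensioner, y +40 mm when home and up to +66 mm when open. Free space on its +y side.

How it is judged (in metres and radians):
On the way, in this order (a step that is already met when the one before it is completed fails the run):
1. the pawl is held lifted and the drum has turned back more than a quarter tooth past where it was held (value of joint drum above 2.15 rad and z of pawl_pad in the frame of tensioner below 0.0935 m), for 0.2 s.
2. the pawl has dropped home in front of the red tooth, the keeper still open (value of joint drum between 2.55 and 3.29 rad and z of pawl_pad in the frame of tensioner above 0.0945 m and value of joint keeper above 0.006 m), for 0.2 s.
At the end, for the whole second after the job is handed in: The red tooth rests on the pawl (drum between 3.08 and 3.29 rad and still), the pawl is home (its pad within about 1.4 mm of its rest height) and the keeper is home to within 3 mm (value of joint drum between 3.08 and 3.29 rad and velocity of joint drum below 0.03 rad/s and z of pawl_pad in the frame of tensioner above 0.0945 m and value of joint keeper below 0.003 m); the robot touches nothing.
It fails at once if the pawl is pressed with more than 16 N (contact force between any of the fingers, the arm and pawl above 16 N).
It also fails if it takes over 61 s, if anything falls off the work surface, if the arm or the gripper's body presses on something with over 40 N, if the wrist force passes 120 N, or if a joint passes its speed limit or range.

## Working session

There is one attempt and no reset: what is moved stays moved. The work goes in short steps, Python scripts to look and compute and a tool call to move; the robot and the scene stay as the last step left them, time stands still between calls to the robot, and variables do not carry over. Pictures are saved under pics/ and viewed, at most 10 in all, crops included, and the job is handed in when it is done.

Besides the shell and the picture viewer there is one more tool, called after "Request:" in YAML: its name, and indented under it one key for each argument. drive_tool: Moves the arm, as the interface text tells. Its arguments: {"type":"object","properties":{"commands":{"type":"array"}},"required":["commands"]}

```bash
mkdir -p pics
python3 - <<'E'
from rig import env
import cv2,numpy as np
np.set_printoptions(precision=4,suppress=True)
s=env.read_state();print(s)
for n in("side","top"):
    im=env.capture(n);cv2.imwrite(f"pics/{n}0.png",im)
    i=env.camera_info(n);print(n,i)
E
```

```text
{'t': 0.0, 'q': array([ 1.0352,  0.2593,  1.5361, -0.    ,  1.348 , -0.2028]), 'qd': array([-0.0002, -0.0005,  0.0001, -0.0015, -0.0006,  0.0002]), 'joint_torque': array([  0.0018, -43.7306, -28.4004,   0.0723,   0.0414,  -0.0001]), 'ee_pos': array([179.3526, 519.3124, 188.7266]), 'ee_rot': array([-0.0003,  0.1656,  0.9862, -0.0008]), 'wrist_force': array([-1.0873,  0.4853,  0.7375]), 'ft_torque': array([-0.0024, -0.0459,  0.0025]), 'grip_force': 0.0, 'gripper_width': 92.52730509192918}
side {'camera_matrix': array([[533.1544,   0.    , 287.5541],
       [  0.    , 533.1544, 204.5244],
       [  0.    ,   0.    ,   1.    ]]), 'pose': array([[ -0.9902,   0.0725,  -0.1197, 447.355 ],
       [ -0.139 ,  -0.6073,   0.7822, 696.2718],
       [ -0.016 ,   0.7911,   0.6114, 630.6974],
       [  0.    ,   0.    ,   0.    ,   1.    ]])}
top {'camera_matrix': array([[493.6196,   0.    , 272.5887],
       [  0.    , 493.6196, 209.1623],
       [  0.    ,   0.    ,   1.    ]]), 'pose': array([[  0.0241,   0.9931,  -0.1149, 443.2924],
       [ -0.9996,   0.026 ,   0.0144,  55.1332],
       [  0.0173,   0.1145,   0.9933, 935.0591],
       [  0.    ,   0.    ,   0.    ,   1.    ]])}
```

View pics/side0.png

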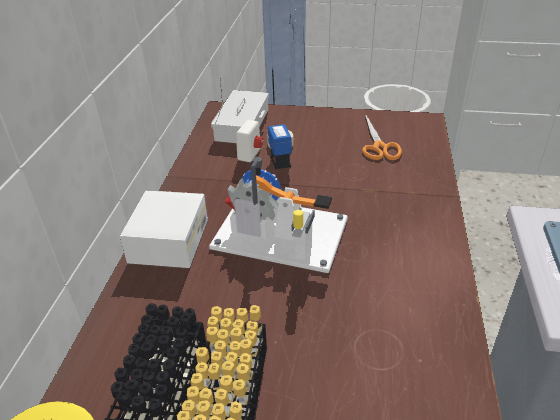

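View pics/top0.png

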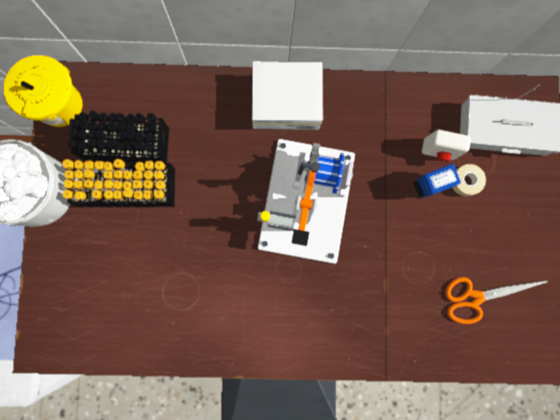

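```bash
cat > h.py <<'E'
from rig import env
import cv2,numpy as np
np.set_printoptions(precision=3,suppress=True)
def ray(n,uv,z):
    i=env.camera_info(n);K=i["camera_matrix"];P=i["pose"]
    d=np.linalg.inv(K)@np.array([uv[0],uv[1],1.]);d=P[:3,:3]@(d*[1,-1,-1]);o=P[:3,3]
    return o+d*(z-o[2])/d[2]
def proj(n,p):
    i=env.camera_info(n);P=i["pose"];c=P[:3,:3].T@(np.asarray(p,float)-P[:3,3]);c=c*[1,-1,-1]
    u=i["camera_matrix"]@c;return u[:2]/u[2]
E
python3 - <<'E'
from h import *
im=cv2.imread("pics/top0.png")
cv2.imwrite("pics/topc.png",cv2.resize(im[130:272,240:370],None,fx=4,fy=4,interpolation=cv2.INTER_CUBIC))
h=cv2.cvtColor(im,cv2.COLOR_BGR2HSV)
r=np.zeros(h.shape[:2],bool);r[135:270,250:360]=1
y=r&(h[...,0]>22)&(h[...,0]<35)&(h[...,1]>150)&(h[...,2]>120)
o=r&(h[...,0]>5)&(h[...,0]<20)&(h[...,1]>180)&(h[...,2]>150)
b=r&(im.max(2)<45); b[:228]=0; b[246:]=0; b[:,:288]=0;b[:,315:]=0
for k,m,z in(("knob",y,115),("pad",b,96)):
    v,u=np.nonzero(m);print(k,len(u),u.mean(),v.mean(),u.min(),u.max(),v.min(),v.max(),ray("top",(u.mean(),v.mean()),z))
w=(r&(h[...,1]<50)&(h[...,2]>150)).astype(np.uint8)
c=max(cv2.findContours(w,0,2)[0],key=cv2.contourArea)
box=cv2.boxPoints(cv2.minAreaRect(cv2.convexHull(c)))
for p in box: print(p,ray("top",p,10))
E
```

```text
knob 79 264.56962025316454 215.65822784810126 260 269 211 220 [526.875  56.388 115.   ]
pad 158 299.9177215189873 237.15189873417722 293 307 231 244 [493.617  -4.667  96.   ]
[257.268 248.934] [474.758  68.559  10.   ]
[278.169 136.59 ] [690.757  34.421  10.   ]
[357.404 151.331] [ 666.178 -118.231   10.   ]
[336.502 263.675] [450.975 -80.041  10.   ]
```

View pics/topc.png

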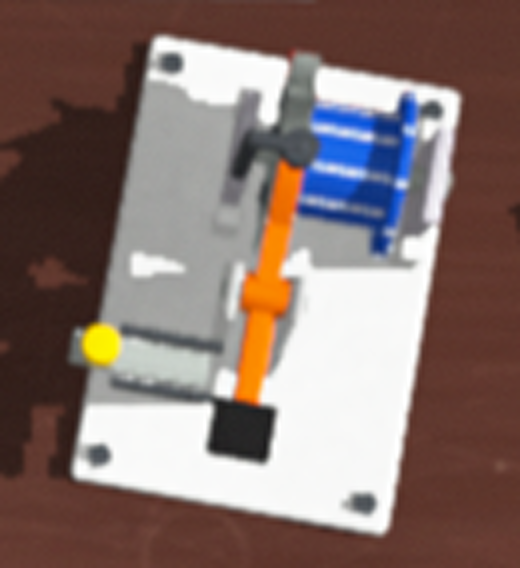

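Request:
drive_tool:
  commands:
    - [0, -29, -24.5, 0, 0, 0, 0]
    - [0, -29, -24.5, 0, 0, 0, 0]
    - [0, -29, -24.5, 0, 0, 0, 0]
    - [0, -29, -24.5, 0, 0, 0, 0]
    - [0, -29, -24.5, 0, 0, 0, 0]
    - [0, -29, -24.5, 0, 0, 0, 0]
    - [0, -29, -24.5, 0, 0, 0, 0]
    - [0, -29, -24.5, 0, 0, 0, 0]
    - [0, -29, -24.5, 0, 0, 0, 0]
    - [0, -29, -24.5, 0, 0, 0, 0]
    - [0, -29, -24.5, 0, 0, 0, 0]
    - [0, -29, -24.5, 0, 0, 0, 0]

```text
t: 1.1
ee_pos: [412.8, 126.5, 189.5]
ee_rot: [-0.0, 0.166, 0.986, 0.0]
wrist_force: [0.4, -0.1, 0.1]
gripper_width: 17.5
grip_force: 0.0
```

Request:
drive_tool:
  commands:
    - [0, -29, -24.5, 0, 0, 0, 0]
    - [0, -29, -24.5, 0, 0, 0, 0]
    - [0, -29, -24.5, 0, 0, 0, 0]
    - [0, -29, -24.5, 0, 0, 0, 0]
    - [0, 0, 0, 15, 0, 0, -5]
    - [0, 0, 0, 15, 0, 0, -5]
    - [0, 0, 0, 15, 0, 0, 0]
    - [0, 0, 0, 0, 0, 0, 0]

```text
t: 1.77
ee_pos: [487.8, -2.2, 141.4]
ee_rot: [-0.003, 0.08, 0.997, 0.0]
wrist_force: [-1.2, 0.7, -1.2]
gripper_width: 0.8
grip_force: 0.0
```

```bash
cat >> h.py <<'E'
from scipy.spatial.transform import Rotation as R
TZ=96; A=np.radians(-9.2)
def to(goal,ang=None):
    s=env.read_state();Q=R.from_quat(s["ee_rot"],scalar_first=True)
    ydir=Q.apply([0,1,0]);a=np.degrees(np.arctan2(ydir[1],ydir[0]))
    print("t",s["t"],"pos",s["ee_pos"],"F",s["wrist_force"],"yang",a,"z",Q.apply([0,0,1]),"tool shift",Q.inv().apply(np.array(goal)-s["ee_pos"]))
E
python3 - <<'E'
from h import *
to([488.7,-3.9,115])
a=[env.capture(n) for n in("top","side","wrist")]
cv2.imwrite("pics/all1.png",cv2.resize(np.vstack([np.hstack(a[:2]),np.hstack([a[2],a[2]*0])]),(800,600)))
for n,i in zip(("top","side","wrist"),a):cv2.imwrite(f"pics/{n}1.png",i)
E
```

```text
t 1.7667 pos [487.81   -2.181 141.421] F [-1.16   0.719 -1.225] yang 80.87450831830121 z [-0.006  0.001 -1.   ] tool shift [-1.317 -1.568 26.412]
```

View pics/all1.png

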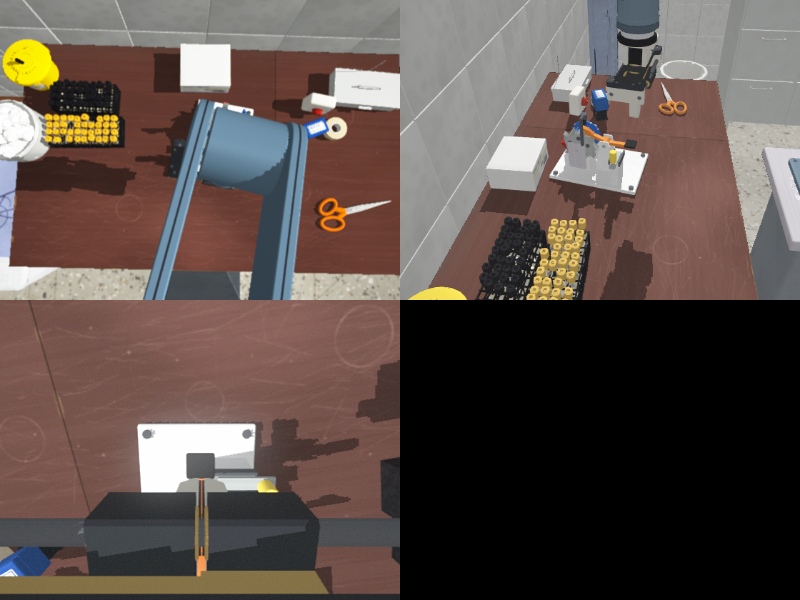

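```bash
cat >> h.py <<'E'
O=np.array([493.617,-4.667,0])+78*np.array([np.cos(A),np.sin(A),0])
def W(p):return O+R.from_euler('z',A).apply(p)
E
python3 - <<'E'
from h import *
print(O,env.camera_info("wrist")["pose"],env.read_state()["q"])
for p in([50,0,65],[50,0,105],[90,0,65],[10,0,65],[50,-50,65],[50,-50,95],[35,0,162],[-78,0,96],[-54,64,115]):print(p,proj("side",W(p)),proj("top",W(p)))
im=cv2.imread("pics/side1.png")
cv2.imwrite("pics/sidec.png",cv2.resize(im[145:275,205:355],None,fx=5,fy=4.6,interpolation=cv2.INTER_CUBIC))
E
```

```text
[570.614 -17.138   0.   ] [[  0.158  -0.957  -0.242 423.473]
 [  0.987   0.154   0.039   8.544]
 [  0.     -0.245   0.97  340.725]
 [  0.      0.      0.      1.   ]] [-0.232  0.188  1.741  0.     1.212 -1.645]
[50, 0, 65] [252.308 202.751] [311.313 168.049]
[50, 0, 105] [250.979 184.088] [313.535 163.446]
[90, 0, 65] [231.014 198.945] [315.185 146.614]
[10, 0, 65] [274.051 206.637] [307.401 189.71 ]
[50, -50, 65] [261.813 186.637] [338.718 173.179]
[50, -50, 95] [261.046 172.973] [341.32  169.945]
[35, 0, 162] [257.597 157.033] [315.459 165.146]
[-78, 0, 96] [324.015 200.87 ] [299.918 237.152]
[-54, 64, 115] [299.217 212.593] [265.607 215.288]
```

View pics/sidec.png

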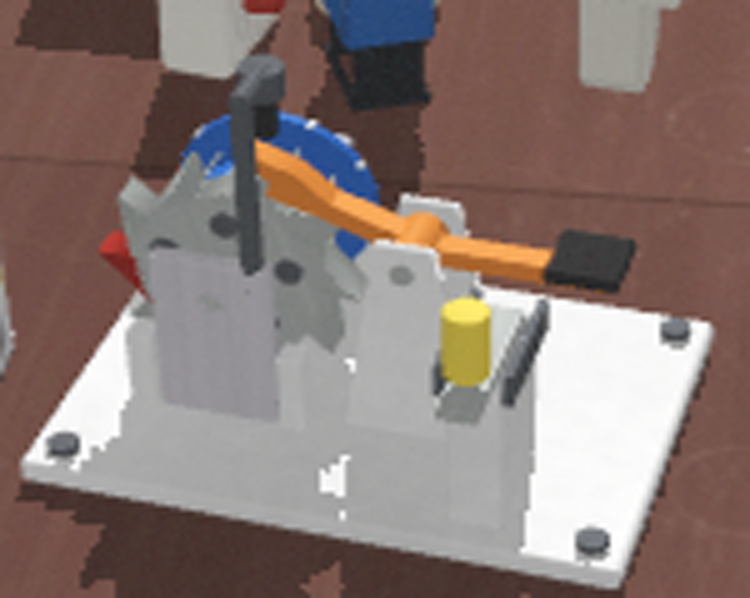

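Request:
drive_tool:
  commands:
    - [0, -1.3, -1.6, 15, 0, 0, 0]
    - [0, 0, 0, 15, 0, 0, 0]
    - [0, 0, 0, 8, 0, 0, 0]
    - [0, 0, 0, 0, 0, 0, 0]
    - [0, 0, 0, 0, 0, 0, 0]

```text
t: 2.33
ee_pos: [491.4, -3.9, 107.1]
ee_rot: [0.0, 0.079, 0.997, -0.0]
wrist_force: [0.5, -0.1, 0.5]
gripper_width: 0.4
grip_force: 0.0
```

```bash
cat >> h.py <<'E'
def plane(n,uv):
    i=env.camera_info(n);K=i["camera_matrix"];P=i["pose"]
    Ri=R.from_euler('z',-A);d=np.linalg.inv(K)@np.array([uv[0],uv[1],1.]);d=Ri.apply(P[:3,:3]@(d*[1,-1,-1]));o=Ri.apply(P[:3,3]-O)
    return o-d*o[1]/d[1]
def red(save=None):
    s=env.read_state();im=env.capture("side")
    if save:cv2.imwrite(save,im)
    h=cv2.cvtColor(im,cv2.COLOR_BGR2HSV);m=((h[...,0]<4)|(h[...,0]>174))&(h[...,1]>150)&(h[...,2]>100)
    m[:163]=0;m[240:]=0;m[:,:218]=0;m[:,285:]=0
    v,u=np.nonzero(m)
    print("t",round(s["t"],2),"z",s["ee_pos"],"F",s["wrist_force"],"n",len(u),end=" ")
    if len(u)>1:
        p=plane("side",(u.mean(),v.mean()));print(u.mean(),v.mean(),p,"ang",np.arctan2(p[2]-65,p[0]-50))
E
python3 -c "
from h import *
red()
to([488.7,-3.9,100])"
```

```text
t 2.33 z [491.357  -3.878 107.095] F [ 0.48  -0.127  0.531] n 51 228.80392156862746 200.80392156862746 [94.659  0.    59.9  ] ang -0.11369897217739908
t 2.3833 pos [491.766  -3.986 107.471] F [0.034 0.371 0.227] yang 80.94748291483216 z [ 0.001 -0.    -1.   ] tool shift [ 3.051 -0.397  7.468]
```

Request:
drive_tool:
  commands:
    - [0, 2.5, 0, 3, 0, 0, 0]
    - [0, 0, 0, 3, 0, 0, 0]
    - [0, 0, 0, 3, 0, 0, 0]
    - [0, 0, 0, 1, 0, 0, 0]
    - [0, 0, 0, 1, 0, 0, 0]
    - [0, 0, 0, 0, 0, 0, 0]

```text
t: 2.88
ee_pos: [488.6, -3.6, 95.3]
ee_rot: [-0.0, 0.079, 0.997, 0.0]
wrist_force: [-0.2, -0.4, 0.0]
gripper_width: 0.4
grip_force: 0.0
```

Request:
drive_tool:
  commands:
    - [0, 0, 0, 1, 0, 0, 0]
    - [0, 0, 0, 1, 0, 0, 0]
    - [0, 0, 0, 0, 0, 0, 0]

```text
t: 3.13
ee_pos: [488.6, -3.7, 93.4]
ee_rot: [-0.0, 0.079, 0.997, -0.0]
wrist_force: [-0.5, 0.5, 0.5]
gripper_width: 0.6
grip_force: 0.0
```

```bash
python3 -c "
from h import *
red('pics/side2.png');im=cv2.imread('pics/side2.png')
print(proj('side',env.read_state()['ee_pos']))
cv2.imwrite('pics/sidec2.png',cv2.resize(im[100:260,215:395],None,fx=4,fy=3.7,interpolation=cv2.INTER_CUBIC))"
```

```text
t 3.13 z [488.639  -3.65   93.403] F [-0.504  0.539  0.506] n 47 228.59574468085106 200.51063829787233 [95.004  0.    60.481] ang -0.10007470600002591
[326.925 202.685]
```

View pics/sidec2.png

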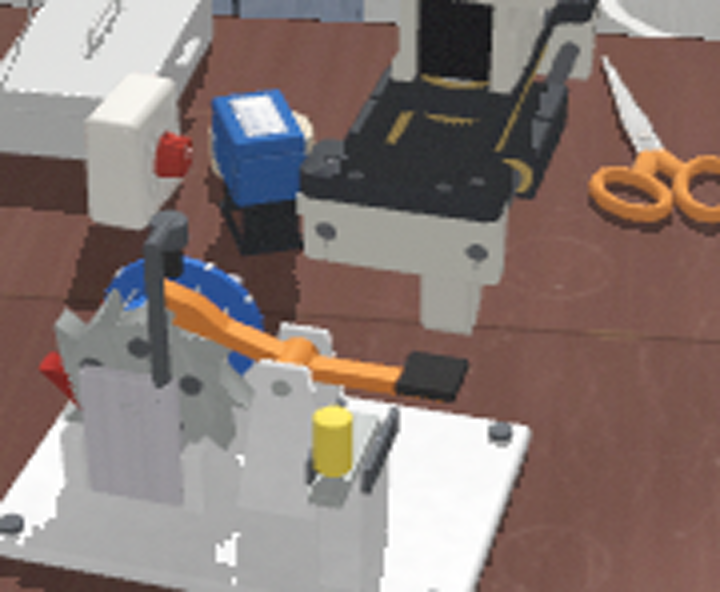

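```bash
python3 -c "
from h import *
im=env.capture('wrist');cv2.imwrite('pics/wrist2.png',im)
s=env.read_state();print(s['ee_pos'],s['q'],s['joint_torque'])
for p in(W([-78,0,96]),W([-91,14,96]),W([-54,64,115]),s['ee_pos'],s['ee_pos']+[0,0,19]):print(proj('wrist',p))
for p in((327,189),(332,189),(321,189)):
  print(ray('side',p,93),ray('side',p,120),ray('side',p,130))
"
```

```text
[488.67   -3.648  93.517] [-0.236  0.24   1.815 -0.     1.087 -1.649] [ -0.002 -38.779 -24.59   -0.019   0.075   0.   ]
[281.323 257.115]
[306.864 234.844]
[403.478 313.349]
[281.724 247.069]
[281.723 259.257]
[491.675 -42.593  93.   ] [489.449  -5.491 120.   ] [488.625   8.25  130.   ]
[483.197 -43.593  93.   ] [481.397  -6.442 120.   ] [480.731   7.318 130.   ]
[501.854 -41.392  93.   ] [499.117  -4.35  120.   ] [498.104   9.368 130.   ]
```

View pics/wrist2.png

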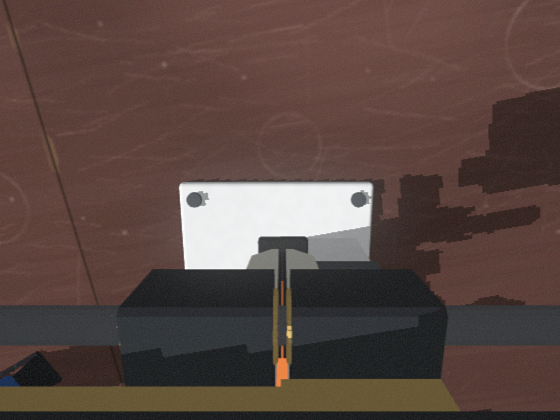

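Request:
drive_tool:
  commands:
    - [0, 0, 0, 2, 0, 0, 0]
    - [0, 0, 0, 2, 0, 0, 0]
    - [0, 0, 0, 2, 0, 0, 0]

```text
t: 3.48
ee_pos: [488.7, -3.6, 87.4]
ee_rot: [0.0, 0.079, 0.997, -0.0]
wrist_force: [-0.3, 0.6, -0.4]
gripper_width: 0.3
grip_force: 0.0
```

```bash
python3 -c "
from h import *
red('pics/side3.png');im=cv2.imread('pics/side3.png')
cv2.imwrite('pics/sidec3.png',cv2.resize(im[150:240,280:370],None,fx=6,fy=6,interpolation=cv2.INTER_CUBIC))"
```

```text
t 3.48 z [488.693  -3.635  87.37 ] F [-0.34   0.584 -0.43 ] n 50 228.72 200.72 [94.805  0.    60.057] ang -0.1098863480196266
```

View pics/sidec3.png

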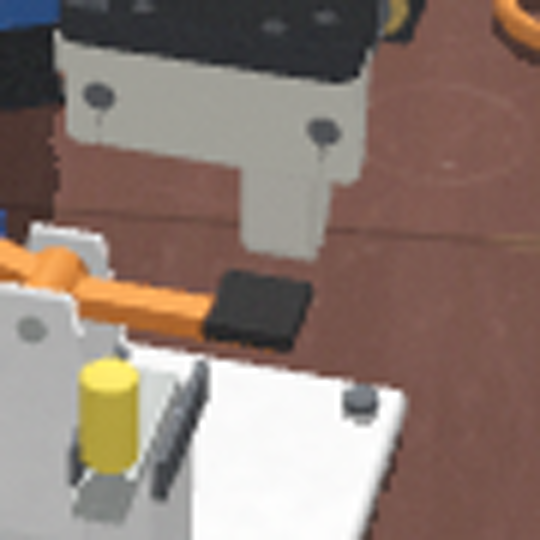

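Request:
drive_tool:
  commands:
    - [0, 0, 0, 2, 0, 0, 0]
    - [0, 0, 0, 2, 0, 0, 0]
    - [0, 0, 0, 2, 0, 0, 0]
    - [0, 0, 0, 2, 0, 0, 0]
    - [0, 0, 0, 2, 0, 0, 0]
    - [0, 0, 0, 2, 0, 0, 0]

```text
t: 4.03
ee_pos: [488.7, -3.6, 75.3]
ee_rot: [-0.0, 0.079, 0.997, 0.0]
wrist_force: [0.6, 0.2, -0.3]
gripper_width: 0.3
grip_force: 0.0
```

Request:
drive_tool:
  commands:
    - [0, 0, 0, 2, 0, 0, 0]
    - [0, 0, 0, 2, 0, 0, 0]

```text
t: 4.2
ee_pos: [488.7, -3.6, 71.3]
ee_rot: [-0.0, 0.079, 0.997, 0.0]
wrist_force: [-0.5, 0.6, -0.7]
gripper_width: 0.3
grip_force: 0.0
```

Request:
drive_tool:
  commands:
    - [0, 0, 0, 1.5, 0, 0, 0]
    - [0, 0, 0, 1.5, 0, 0, 0]

```text
t: 4.37
ee_pos: [488.7, -3.6, 68.4]
ee_rot: [-0.0, 0.079, 0.997, 0.0]
wrist_force: [0.3, -0.1, 1.0]
gripper_width: 0.4
grip_force: 0.0
```

Request:
drive_tool:
  commands:
    - [0, 0, 0, 1, 0, 0, 0]
    - [0, 0, 0, 1, 0, 0, 0]

```text
t: 4.53
ee_pos: [488.7, -3.6, 66.7]
ee_rot: [-0.0, 0.079, 0.997, -0.0]
wrist_force: [-1.8, 1.2, 5.6]
gripper_width: 0.6
grip_force: 2.6
```

```bash
python3 -c "
from h import *
red('pics/side4.png');im=cv2.imread('pics/side4.png');a=cv2.imread('pics/side3.png')
for c in (322,327,332):print(a[184:212,c].max(1),im[184:212,c].max(1))"
```

```text
t 4.53 z [488.673  -3.634  66.688] F [-1.782  1.209  5.562] n 49 228.77551020408163 200.6734693877551 [94.687  0.    60.185] ang -0.10733599587877649
[160 160 160 161 159 160 158 151 122 123 122  95  63  61  63  63  60  64
  63  61  65  48  44  41 126 120 124 248] [162 160 162 159 161 161 158 161 161 160 160 160 161 161 161 162 161 154
  74  44  42  41  43  44 100 118 124 248]
[159 160 161 161 160 160 162 157 143 122 120 120  79  64  65  63  64  62
  63  64  62  64  42  45  60 120 121 174] [159 161 160 161 162 161 160 161 160 160 161 161 161 161 161 160 160 161
 150  50  43  39  43  44  42 120 122 175]
[154 152 154 153 154 155 152 147 146 129 122 121 123 124 103 109 129 120
 120 119 122 122 121 117 120 117 120 123] [ 88  89 141 158 158 158 158 158 156 155 153 154 156 157 157 158 159 148
 130 121 121 120 122 120 117 117 122 124]
```

Request:
drive_tool:
  commands:
    - [0, 0, 0, 1, 0, 0, 0]
    - [0, 0, 0, 1, 0, 0, 0]

```text
t: 4.75
ee_pos: [488.5, -3.6, 65.1]
ee_rot: [-0.0, 0.079, 0.997, -0.0]
wrist_force: [-3.8, 1.3, 8.6]
gripper_width: 0.6
grip_force: 4.2
```

Request:
drive_tool:
  commands:
    - [0, 0, 0, 0.8, 0, 0, 0]
    - [0, 0, 0, 0.2, 0, 0, 0]

```text
t: 4.92
ee_pos: [488.4, -3.6, 64.1]
ee_rot: [-0.0, 0.079, 0.997, -0.0]
wrist_force: [-3.1, 0.4, 8.0]
gripper_width: 0.4
grip_force: 3.9
```

```bash
python3 -c "
from h import *
red()"
```

```text
t 4.92 z [488.441  -3.598  64.102] F [-3.144  0.445  8.045] n 51 228.8235294117647 200.8235294117647 [94.624  0.    59.864] ang -0.11459296473238965
```

Request:
drive_tool:
  commands:
    - [0, 0, 0, 0.7, 0, 0, 0]
    - [0, 0, 0, 0.3, 0, 0, 0]

```text
t: 5.13
ee_pos: [488.3, -3.6, 63.1]
ee_rot: [-0.0, 0.079, 0.997, -0.0]
wrist_force: [-3.8, -0.3, 8.3]
gripper_width: 0.7
grip_force: 4.2
```

Request:
drive_tool:
  commands:
    - [0, 0, 0, 0.7, 0, 0, 0]
    - [0, 0, 0, 0.1, 0, 0, 0]

```text
t: 5.3
ee_pos: [488.3, -3.6, 62.2]
ee_rot: [-0.0, 0.079, 0.997, -0.0]
wrist_force: [-3.1, -0.4, 4.5]
gripper_width: 0.5
grip_force: 2.8
```

```bash
python3 -c "
from h import *
red()"
```

```text
t 5.3 z [488.255  -3.56   62.198] F [-3.128 -0.41   4.53 ] n 50 228.62 200.46 [94.946  0.    60.606] ang -0.09745258453268012
```

Request:
drive_tool:
  commands:
    - [0, 0, 0, 0.8, 0, 0, 0]
    - [0, 0, 0, 0.4, 0, 0, 0]

```text
t: 5.52
ee_pos: [488.3, -3.6, 60.9]
ee_rot: [-0.0, 0.079, 0.997, -0.0]
wrist_force: [-1.9, -0.4, 5.1]
gripper_width: 0.3
grip_force: 2.7
```

```bash
python3 -c "
from h import *
red()"
```

```text
t 5.52 z [488.316  -3.56   60.893] F [-1.857 -0.35   5.067] n 45 228.4 199.64444444444445 [95.207  0.    62.365] ang -0.05822703940582303
```

Free and turning. Press a little more onto the buffer.

Request:
drive_tool:
  commands:
    - [0, 0, 0, 0.5, 0, 0, 0]
    - [0, 0, 0, 0.3, 0, 0, 0]
    - [0, 0, 0, 0, 0, 0, 0]
    - [0, 0, 0, 0, 0, 0, 0]

```text
t: 5.9
ee_pos: [488.3, -3.6, 60.3]
ee_rot: [-0.0, 0.079, 0.997, -0.0]
wrist_force: [-3.7, 0.4, 8.3]
gripper_width: 0.4
grip_force: 4.3
```

```bash
python3 -c "
from h import *
red()"
```

```text
t 5.9 z [488.295  -3.556  60.271] F [-3.673  0.367  8.287] n 52 228.44230769230768 197.26923076923077 [94.641  0.    67.739] ang 0.06128265790284172
```

Request:
drive_tool:
  commands:
    - [0, 0, 0, 0.2, 0, 0, 0]
    - [0, 0, 0, 0, 0, 0, 0]
    - [0, 0, 0, 0, 0, 0, 0]
    - [0, 0, 0, 0, 0, 0, 0]
    - [0, 0, 0, 0, 0, 0, 0]
    - [0, 0, 0, 0, 0, 0, 0]
    - [0, 0, 0, 0, 0, 0, 0]
    - [0, 0, 0, 0, 0, 0, 0]
    - [0, 0, 0, 0, 0, 0, 0]
    - [0, 0, 0, 0, 0, 0, 0]
    - [0, 0, 0, 0, 0, 0, 0]
    - [0, 0, 0, 0, 0, 0, 0]

```text
t: 6.95
ee_pos: [488.3, -3.6, 60.2]
ee_rot: [-0.0, 0.079, 0.997, -0.0]
wrist_force: [-4.5, 0.7, 9.7]
gripper_width: 0.3
grip_force: 4.7
```

```bash
python3 -c "
from h import *
red()"
```

```text
t 6.95 z [488.335  -3.551  60.179] F [-4.487  0.691  9.681] n 61 230.4262295081967 191.88524590163934 [89.755  0.    80.51 ] ang 0.37196611941071034
```

Request:
drive_tool:
  commands:
    - [0, 0, 0, 0, 0, 0, 0]
    - [0, 0, 0, 0, 0, 0, 0]
    - [0, 0, 0, 0, 0, 0, 0]
    - [0, 0, 0, 0, 0, 0, 0]
    - [0, 0, 0, 0, 0, 0, 0]
    - [0, 0, 0, 0, 0, 0, 0]
    - [0, 0, 0, 0, 0, 0, 0]
    - [0, 0, 0, 0, 0, 0, 0]
    - [0, 0, 0, 0, 0, 0, 0]
    - [0, 0, 0, 0, 0, 0, 0]
    - [0, 0, 0, 0, 0, 0, 0]
    - [0, 0, 0, 0, 0, 0, 0]

```text
t: 8.0
ee_pos: [488.3, -3.6, 60.2]
ee_rot: [-0.0, 0.079, 0.997, -0.0]
wrist_force: [-4.0, 0.4, 8.0]
gripper_width: 0.5
grip_force: 4.7
```

```bash
python3 -c "
from h import *
red()"
```

```text
t 8.0 z [488.31   -3.553  60.173] F [-4.011  0.433  8.036] n 66 234.42424242424244 186.36363636363637 [81.133  0.    94.087] ang 0.7514341584670454
```

Request:
drive_tool:
  commands:
    - [0, 0, 0, 0, 0, 0, 0]
    - [0, 0, 0, 0, 0, 0, 0]
    - [0, 0, 0, 0, 0, 0, 0]
    - [0, 0, 0, 0, 0, 0, 0]
    - [0, 0, 0, 0, 0, 0, 0]
    - [0, 0, 0, 0, 0, 0, 0]
    - [0, 0, 0, 0, 0, 0, 0]
    - [0, 0, 0, 0, 0, 0, 0]
    - [0, 0, 0, 0, 0, 0, 0]
    - [0, 0, 0, 0, 0, 0, 0]
    - [0, 0, 0, 0, 0, 0, 0]
    - [0, 0, 0, 0, 0, 0, 0]

```text
t: 9.05
ee_pos: [488.3, -3.5, 60.2]
ee_rot: [-0.0, 0.079, 0.997, -0.0]
wrist_force: [-4.4, 0.9, 9.1]
gripper_width: 0.5
grip_force: 4.7
```

```bash
python3 -c "
from h import *
red()"
```

```text
t 9.05 z [488.336  -3.548  60.176] F [-4.436  0.875  9.13 ] n 70 237.92857142857142 184.87142857142857 [74.292  0.    98.596] ang 0.9447674508101375
```

```bash
python3 -c "
from h import *
red('pics/side5.png');im=cv2.imread('pics/side5.png')
cv2.imwrite('pics/sidec5.png',cv2.resize(im[160:230,210:300],None,fx=8,fy=8,interpolation=cv2.INTER_CUBIC))"
```

```text
t 9.1 z [488.304  -3.567  60.172] F [-4.408  0.464  9.009] n 66 238.34848484848484 184.45454545454547 [73.437  0.    99.644] ang 0.9760101631718018
```

View pics/sidec5.png

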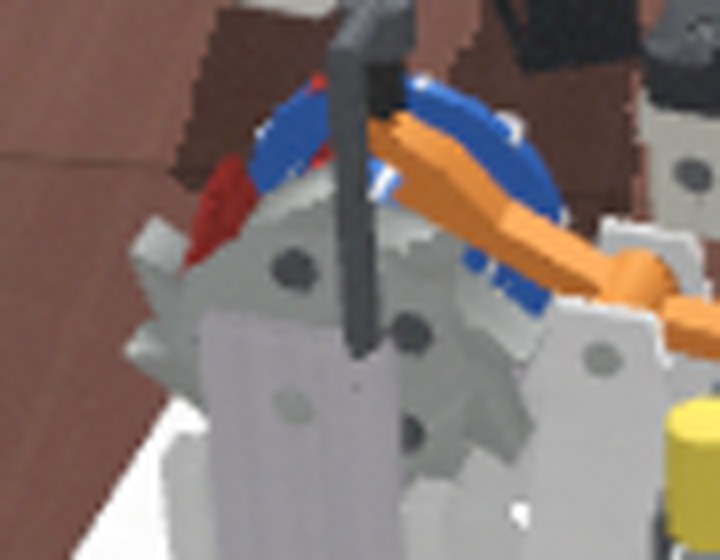

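```bash
python3 -c "
from h import *
for uv in((225,198.3),(231,185.2),(244,179.8),(239.4,179.6)):
  p=plane('side',uv);print(p,[np.arctan2(p[2]-c,p[0]-50) for c in(62,65,68)],[np.hypot(p[2]-c,p[0]-50) for c in(62,65,68)])
"
```

```text
[101.542   0.     64.029] [np.float64(0.039350240293880366), np.float64(-0.018832148755639724), np.float64(-0.07688744365510136)] [np.float64(51.58194865608722), np.float64(51.55115903097506), np.float64(51.6947441014514)]
[87.387  0.    95.329] [np.float64(0.7280704248651324), np.float64(0.6815375153641978), np.float64(0.6312079023581403)] [np.float64(50.0861883938515), np.float64(48.142008642821544), np.float64(46.31068693624209)]
[ 62.223   0.    111.548] [np.float64(1.328933218639526), np.float64(1.3140025312561703), np.float64(1.297156282013713)] [np.float64(51.03386511976862), np.float64(48.12654906513683), np.float64(45.231339365259885)]
[ 70.686   0.    110.339] [np.float64(1.1664483520367703), np.float64(1.1427628907672132), np.float64(1.1163339283193814)] [np.float64(52.57925099563965), np.float64(49.83515179316166), np.float64(47.12225666532168)]
```

Request:
drive_tool:
  commands:
    - [0, 0, 0, 0, 0, 0, 0]
    - [0, 0, 0, 0, 0, 0, 0]
    - [0, 0, 0, 0, 0, 0, 0]
    - [0, 0, 0, 0, 0, 0, 0]
    - [0, 0, 0, 0, 0, 0, 0]
    - [0, 0, 0, 0, 0, 0, 0]
    - [0, 0, 0, 0, 0, 0, 0]
    - [0, 0, 0, 0, 0, 0, 0]
    - [0, 0, 0, 0, 0, 0, 0]
    - [0, 0, 0, 0, 0, 0, 0]
    - [0, 0, 0, 0, 0, 0, 0]
    - [0, 0, 0, 0, 0, 0, 0]

```text
t: 10.15
ee_pos: [488.3, -3.6, 60.2]
ee_rot: [-0.0, 0.079, 0.997, -0.0]
wrist_force: [-4.8, 1.2, 8.4]
gripper_width: 0.2
grip_force: 4.7
```

```bash
python3 -c "
from h import *
red('pics/side6.png');im=cv2.imread('pics/side6.png')
h=cv2.cvtColor(im,cv2.COLOR_BGR2HSV);m=((h[...,0]<4)|(h[...,0]>174))&(h[...,1]>150)&(h[...,2]>80)
for r in range(164,200):
  u=np.nonzero(m[r,218:285])[0]+218
  if len(u):print(r,u)
"
```

```text
t 10.15 z [488.298  -3.568  60.172] F [-4.757  1.153  8.375] n 53 242.03773584905662 184.1509433962264 [ 66.513   0.    101.638] ang 1.147361539802518
178 [244]
179 [244 245]
180 [243 244 245]
181 [242 243 244 245]
182 [242 243 244 245]
183 [240 241 242 243 244 245 246]
184 [240 241 242 243 244 245]
185 [239 240 241 242 243 244 245]
186 [238 239 240 241 242 243 244]
187 [238 239 240 241 242 243 244]
188 [237 238 239 240]
189 [237]
```

Request:
drive_tool:
  commands:
    - [0, 0, 0, 0, 0, 0, 0]
    - [0, 0, 0, 0, 0, 0, 0]
    - [0, 0, 0, 0, 0, 0, 0]

```text
t: 10.45
ee_pos: [488.3, -3.5, 60.2]
ee_rot: [-0.0, 0.079, 0.997, -0.0]
wrist_force: [-4.2, 1.1, 9.0]
gripper_width: 0.7
grip_force: 4.7
```

```bash
python3 -c "
from h import *
red('pics/side7.png');im=cv2.imread('pics/side7.png')
h=cv2.cvtColor(im,cv2.COLOR_BGR2HSV);m=((h[...,0]<4)|(h[...,0]>174))&(h[...,1]>150)&(h[...,2]>80)
for r in range(164,200):
  u=np.nonzero(m[r,218:285])[0]+218
  if len(u):print(r,u)
a=[cv2.imread(f'pics/side{k}.png')[160:225,215:300] for k in (1,5,6,7)]
a=[cv2.resize(x,None,fx=4.6,fy=4.6,interpolation=cv2.INTER_CUBIC) for x in a]
cv2.imwrite('pics/cmp.png',np.vstack([np.hstack(a[:2]),np.hstack(a[2:])]))
"
```

```text
t 10.45 z [488.345  -3.547  60.196] F [-4.155  1.065  8.995] n 63 243.15873015873015 184.34920634920636 [ 64.462  -0.    101.623] ang 1.1947072333260156
178 [246]
179 [245 246]
180 [244 245 246 247]
181 [243 244 245 246 247]
182 [243 244 245 246 247]
183 [242 243 244 245 246 247]
184 [240 241 242 243 244 245 246 247]
185 [240 241 242 243 244 245 246]
186 [239 240 241 242 243 244 245 246]
187 [238 239 240 241 242 243 244 245]
188 [238 239 240 241 242 243 244]
189 [237 238]
```

View pics/cmp.png

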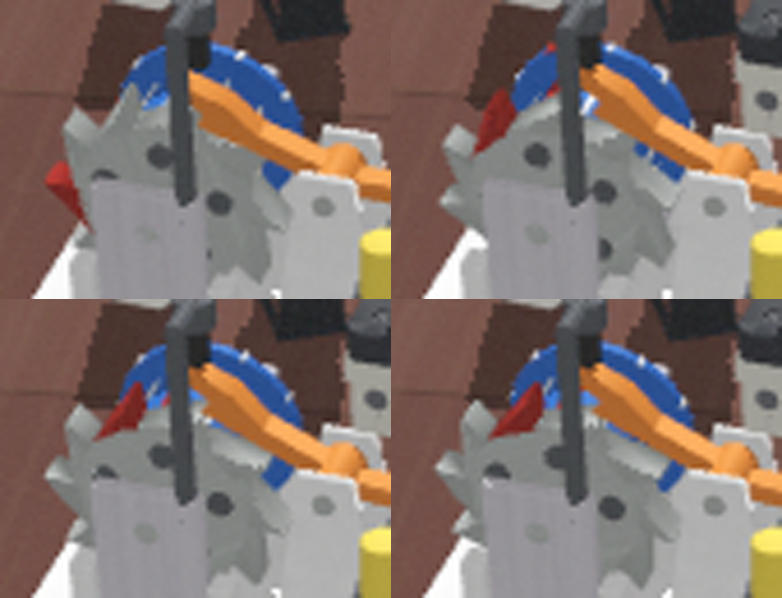

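Request:
drive_tool:
  commands:
    - [0, 0, 0, 0, 0, 0, 0]
    - [0, 0, 0, 0, 0, 0, 0]
    - [0, 0, 0, 0, 0, 0, 0]
    - [0, 0, 0, 0, 0, 0, 0]
    - [0, 0, 0, 0, 0, 0, 0]
    - [0, 0, 0, 0, 0, 0, 0]
    - [0, 0, 0, 0, 0, 0, 0]

```text
t: 11.08
ee_pos: [488.3, -3.6, 60.2]
ee_rot: [-0.0, 0.079, 0.997, -0.0]
wrist_force: [-4.7, 1.1, 8.3]
gripper_width: 0.7
grip_force: 4.7
```

```bash
python3 -c "
from h import *
red('pics/side8.png');im=cv2.imread('pics/side8.png')
h=cv2.cvtColor(im,cv2.COLOR_BGR2HSV);m=((h[...,0]<4)|(h[...,0]>174))&(h[...,1]>150)&(h[...,2]>80)
for r in range(164,200):
  u=np.nonzero(m[r,218:285])[0]+218
  if len(u):print(r,u)
"
```

```text
t 11.08 z [488.334  -3.553  60.208] F [-4.748  1.086  8.347] n 72 246.33333333333334 184.08333333333334 [ 58.547   0.    103.338] ang 1.351447989502181
169 [261]
179 [249 250]
180 [248 249 250 256 257]
181 [246 247 248 249 250 257]
182 [245 246 247 248 249 250]
183 [244 245 246 247 248 249 250]
184 [242 243 244 245 246 247 248 249 250]
185 [241 242 243 244 245 246 247 248 249]
186 [240 241 242 243 244 245 246 247 248 249]
187 [240 241 242 243 244 245 246 247 248]
188 [239 240 241 243 244 245 246 247]
```

Request:
drive_tool:
  commands:
    - [0, 0, 0, -20, 0, 0, 0]
    - [0, 0, 0, -30, 0, 0, 0]
    - [0, 0, 0, -30, 0, 0, 0]
    - [0, 0, 0, 0, 0, 0, 0]
    - [0, 0, 0, 0, 0, 0, 0]
    - [0, 0, 0, 0, 0, 0, 0]
    - [0, 0, 0, 0, 0, 0, 0]
    - [0, 0, 0, 0, 0, 0, 0]
    - [0, 0, 0, 0, 0, 0, 0]
    - [0, 0, 0, 0, 0, 0, 0]
    - [0, 0, 0, 0, 0, 0, 0]
    - [0, 0, 0, 0, 0, 0, 0]

```text
t: 12.13
ee_pos: [488.6, -3.6, 139.3]
ee_rot: [-0.0, 0.079, 0.997, 0.0]
wrist_force: [-1.0, 0.6, 0.0]
gripper_width: 0.5
grip_force: 0.0
```

```bash
python3 -c "
from h import *
red('pics/side9.png')
yh=W([-54,64,115]); to(W([-54,100,130]))
"
```

```text
t 12.13 z [488.563  -3.603 139.251] F [-1.043  0.616  0.039] n 58 249.24137931034483 183.48275862068965 [ 53.109   0.    105.656] ang 1.4944831531452185
t 12.1833 pos [488.651  -3.611 139.39 ] F [-0.927  0.089 -0.566] yang 80.93145345251337 z [-0.  0. -1.] tool shift [-29.303  99.684   9.386]
```

Request:
drive_tool:
  commands:
    - [0, -10, 34, 0, 0, 0, 0]
    - [0, -10, 33, 0, 0, 0, 0]
    - [0, -9.3, 33, 0, 0, 0, 0]
    - [0, 0, 0, 20, 0, 0, 0]
    - [0, 0, 0, 20, 0, 0, 0]
    - [0, 0, 0, 15, 0, 0, 0]
    - [0, 0, 0, 10, 0, 0, 0]
    - [0, 0, 0, 5.5, 0, 0, 0]
    - [0, 0, 0, 0, 0, 0, 0]
    - [0, 0, 0, 0, 0, 0, 0]

```text
t: 13.02
ee_pos: [533.8, 90.3, 69.4]
ee_rot: [0.0, 0.079, 0.997, 0.0]
wrist_force: [-0.9, 0.1, 0.8]
gripper_width: 0.4
grip_force: 0.0
```

```bash
python3 -c "
from h import *
red('pics/side10.png');im=cv2.imread('pics/side10.png')
h=cv2.cvtColor(im,cv2.COLOR_BGR2HSV);m=(h[...,0]>22)&(h[...,0]<35)&(h[...,1]>150)&(h[...,2]>120);m[:190]=0;m[240:]=0;m[:,:285]=0;m[:,320:]=0
v,u=np.nonzero(m);print('knob',len(u),u.mean(),v.mean(),v.min(),v.max())
to(W([-54,66,69]))
"
```

```text
t 13.02 z [533.767  90.316  69.445] F [-0.85   0.139  0.751] n 38 251.81578947368422 183.3684210526316 [ 48.375   0.    106.817] ang 1.609640599517109
knob 27 301.51851851851853 220.22222222222223 213 227
t 13.0667 pos [534.122  90.263  69.882] F [-0.472  0.41   0.16 ] yang 80.91124851730734 z [ 0.001 -0.    -1.   ] tool shift [  0.874 -34.184   0.876]
```

Request:
drive_tool:
  commands:
    - [0, 0, 0, 0, 0, 0, 0]
    - [0, 0, 0, 0, 0, 0, 0]
    - [0, 0, 0, 0, 0, 0, 0]
    - [0, 0, 0, 0, 0, 0, 0]
    - [0, 0, 0, 0, 0, 0, 0]
    - [0, 0, 0, 0, 0, 0, 0]
    - [0, 0.8, -2, 0, 0, 0, 0]
    - [0, 0, -2, 0, 0, 0, 0]
    - [0, 0, -2, 0, 0, 0, 0]
    - [0, 0, -2, 0, 0, 0, 0]
    - [0, 0, 0, 0, 0, 0, 0]

```text
t: 13.98
ee_pos: [531.3, 82.3, 69.0]
ee_rot: [-0.0, 0.079, 0.997, -0.0]
wrist_force: [-0.7, 0.7, 0.3]
gripper_width: 0.5
grip_force: 0.0
```

```bash
python3 -c "
from h import *
red('pics/side11.png')"
```

```text
t 13.98 z [531.275  82.271  69.027] F [-0.673  0.675  0.3  ] n 36 252.58333333333334 182.91666666666666 [ 46.915   0.    108.041] ang 1.6423561661079888
```

Request:
drive_tool:
  commands:
    - [0, 0, -2, 0, 0, 0, 0]
    - [0, 0, -2, 0, 0, 0, 0]
    - [0, 0, -2, 0, 0, 0, 0]

```text
t: 14.28
ee_pos: [530.5, 77.2, 69.1]
ee_rot: [0.0, 0.079, 0.997, 0.0]
wrist_force: [0.3, 2.9, -0.3]
gripper_width: 0.6
grip_force: 1.3
```

```bash
python3 -c "
from h import *
red('pics/side12.png');to(W([-54,66,69]))"
```

```text
t 14.28 z [530.509  77.176  69.102] F [ 0.262  2.909 -0.35 ] n 36 252.83333333333334 182.52777777777777 [ 46.41    0.    108.947] ang 1.652311457763947
t 14.3333 pos [530.435  76.806  69.078] F [ 0.719  2.109 -0.136] yang 80.92122970370954 z [ 0.     0.001 -1.   ] tool shift [ -0.639 -20.313   0.066]
```

Request:
drive_tool:
  commands:
    - [0, 0, -2, 0, 0, 0, 0]
    - [0, 0, -2, 0, 0, 0, 0]
    - [0, 0, -2, 0, 0, 0, 0]
    - [0, 0, -2, 0, 0, 0, 0]
    - [0, 0, -2, 0, 0, 0, 0]
    - [0, 0, -2, 0, 0, 0, 0]
    - [0, 0, -2, 0, 0, 0, 0]
    - [0, 0, -2, 0, 0, 0, 0]

```text
t: 15.0
ee_pos: [527.8, 60.8, 69.1]
ee_rot: [0.0, 0.079, 0.997, 0.0]
wrist_force: [0.3, 1.9, 0.4]
gripper_width: 0.7
grip_force: 1.3
```

```bash
python3 -c "
from h import *
red('pics/side13.png');to(W([-54,66,69]))
a=[cv2.imread(f'pics/side{k}.png')[160:215,220:290].astype(int) for k in(10,11,12,13)]
print([np.abs(a[i+1]-a[i]).max(2).__gt__(40).sum() for i in range(3)])"
```

```text
t 15.0 z [527.843  60.796  69.061] F [0.297 1.852 0.382] n 35 252.22857142857143 183.05714285714285 [ 47.58   0.   107.62] ang 1.627505547112127
t 15.05 pos [527.811  60.466  69.042] F [0.215 2.07  0.928] yang 80.92598989684335 z [-0. -0. -1.] tool shift [-0.651 -3.763  0.043]
[np.int64(442), np.int64(276), np.int64(540)]
```

Request:
drive_tool:
  commands:
    - [0, 0, -2, 0, 0, 0, 0]
    - [0, 0, -2, 0, 0, 0, 0]
    - [0, 0, -1, 0, 0, 0, 0]

```text
t: 15.3
ee_pos: [527.1, 55.8, 69.1]
ee_rot: [0.0, 0.079, 0.997, -0.0]
wrist_force: [0.6, 2.9, 0.3]
gripper_width: 0.7
grip_force: 1.3
```

Request:
drive_tool:
  commands:
    - [0, 0, -1, 0, 0, 0, 0]
    - [0, 0, -1, 0, 0, 0, 0]

```text
t: 15.47
ee_pos: [526.8, 54.2, 69.1]
ee_rot: [0.0, 0.079, 0.997, 0.0]
wrist_force: [1.3, 6.4, 1.9]
gripper_width: 0.7
grip_force: 3.4
```

Request:
drive_tool:
  commands:
    - [0, 0, -1, 0, 0, 0, 0]
    - [0, 0, -0.5, 0, 0, 0, 0]

```text
t: 15.63
ee_pos: [526.8, 54.2, 69.2]
ee_rot: [0.0, 0.079, 0.997, 0.001]
wrist_force: [1.4, 10.5, 0.4]
gripper_width: 0.5
grip_force: 5.1
```

Request:
drive_tool:
  commands:
    - [0, 0, -0.5, 0, 0, 0, 0]
    - [0, 0, 0, 0, 0, 0, 0]
    - [0, 0, 10, 0, 0, 0, 0]
    - [0, 0, 20, 0, 0, 0, 0]
    - [0, 0, 20, -20, 0, 0, 0]
    - [0, 0, 30, -30, 0, 0, 0]
    - [0, 0, 30, -30, 0, 0, 0]
    - [0, 0, 30, -30, 0, 0, 0]
    - [0, 0, 30, -30, 0, 0, 0]
    - [0, 0, 30, 0, 0, 0, 0]
    - [0, 0, 0, 0, 0, 0, 0]

```text
t: 16.55
ee_pos: [559.0, 252.3, 209.2]
ee_rot: [0.002, 0.077, 0.997, 0.001]
wrist_force: [-0.9, 0.3, -0.7]
gripper_width: 0.6
grip_force: 0.0
```

```bash
python3 -c "
from h import *
red('pics/side14.png')
im=env.capture('top');cv2.imwrite('pics/top2.png',im)
def col(im,lo,hi,v0=120):
  h=cv2.cvtColor(im,cv2.COLOR_BGR2HSV);return (h[...,0]>lo)&(h[...,0]<hi)&(h[...,1]>150)&(h[...,2]>v0)
for n,f,r in(('top','pics/top2.png',(195,235,255,300)),('side','pics/side14.png',(175,240,285,325)),('side','pics/side1.png',(175,240,285,325))):
  m=col(cv2.imread(f),22,35);k=np.zeros_like(m);k[r[0]:r[1],r[2]:r[3]]=1;v,u=np.nonzero(m&k);
  print(n,len(u),u.mean() if len(u) else '',v.mean() if len(u) else '',[proj(n,W([-54,y,115 if n=='top' else 104])) for y in(40,64)])
a=cv2.imread('pics/side1.png');b=cv2.imread('pics/side14.png')
for c in(318,324,330):print(a[188:212,c].max(1),b[188:212,c].max(1))
red('pics/side15.png')
"
```

```text
t 16.55 z [558.966 252.35  209.157] F [-0.854  0.301 -0.695] n 0 top 78 279.5897435897436 218.4102564102564 [array([279.735, 217.94 ]), array([265.607, 215.288])]
side 120 302.05 210.90833333333333 [array([303.429, 208.973]), array([299.236, 218.095])]
side 123 298.0325203252033 220.78048780487805 [array([303.429, 208.973]), array([299.236, 218.095])]
[117 118 118 117 116 118 110  66  61  65  62  62  57  61  62  62  57  44
  42 111 120 120 229 249] [122 123 121 122 125 124 116  71  67  64  65  64  64  66  64  64  58  46
  45 116 125 123 235 255]
[118 120 121 119 119 120 126 115  64  61  61  61  63  61  61  60  62  56
  42  42 120 118 122 227] [124 126 124 124 125 126 130 120  70  63  66  66  66  65  67  65  65  59
  44  44 125 124 126 233]
[109 117 118 118 118 118 119 119 110  64  62  60  57  52  46  59 101 118
 119 119 118 120 121 120] [115 124 124 123 123 124 123 125 116  67  64  64  60  54  45  63 103 125
 123 124 125 126 126 127]
t 16.65 z [557.207 248.004 206.425] F [ 0.316 -0.871 -0.882] n 0
```

```bash
python3 -c "
from h import *
for f in('top0','top2','side9','side13','side15'):
  im=cv2.imread(f'pics/{f}.png');h=cv2.cvtColor(im,cv2.COLOR_BGR2HSV);m=((h[...,0]<4)|(h[...,0]>174))&(h[...,1]>150)&(h[...,2]>80)
  k=np.zeros_like(m)
  if f[0]=='t':k[135:200,290:352]=1
  else:k[163:200,218:285]=1
  v,u=np.nonzero(m&k);print(f,len(u),list(zip(u,v))[:40])
im=cv2.imread('pics/side15.png');print(im[184,225:285:5],im[200,225:285:5])
for y in(0,-10,-20,-40,-60):print(y,[proj('top',W([50+35*np.cos(a),y,63+35*np.sin(a)])) for a in(1.77,2.0)])
"
```

```text
top0 1 [(np.int64(312), np.int64(143))]
top2 53 [(np.int64(311), np.int64(160)), (np.int64(312), np.int64(160)), (np.int64(313), np.int64(160)), (np.int64(314), np.int64(160)), (np.int64(311), np.int64(161)), (np.int64(312), np.int64(161)), (np.int64(313), np.int64(161)), (np.int64(311), np.int64(162)), (np.int64(317), np.int64(171)), (np.int64(318), np.int64(171)), (np.int64(316), np.int64(172)), (np.int64(317), np.int64(172)), (np.int64(318), np.int64(172)), (np.int64(319), np.int64(172)), (np.int64(320), np.int64(172)), (np.int64(321), np.int64(172)), (np.int64(322), np.int64(172)), (np.int64(323), np.int64(172)), (np.int64(316), np.int64(173)), (np.int64(319), np.int64(173)), (np.int64(320), np.int64(173)), (np.int64(321), np.int64(173)), (np.int64(322), np.int64(173)), (np.int64(323), np.int64(173)), (np.int64(324), np.int64(173)), (np.int64(325), np.int64(173)), (np.int64(326), np.int64(173)), (np.int64(327), np.int64(173)), (np.int64(328), np.int64(173)), (np.int64(324), np.int64(174)), (np.int64(325), np.int64(174)), (np.int64(326), np.int64(174)), (np.int64(327), np.int64(17
[... 2614 characters left out ...]
)), (np.int64(251), np.int64(188))]
side15 0 []
[[ 53  49  48]
 [ 53  51  48]
 [ 52  51  47]
 [ 81  76  75]
 [ 54  51  51]
 [ 55  52  49]
 [ 81  78  77]
 [ 87  82  83]
 [ 76 127 147]
 [ 54  51  49]
 [149  83  45]
 [ 59  49  66]] [[ 61  57  55]
 [ 53  49  48]
 [ 54  49  47]
 [ 56  53  50]
 [ 54  48  49]
 [149 155 157]
 [133 136 136]
 [150 157 158]
 [133 134 132]
 [140 141 137]
 [148  83  46]
 [178 180 179]]
0 [array([312.393, 168.236]), array([311.484, 172.784])]
-10 [array([318.085, 169.301]), array([317.165, 173.848])]
-20 [array([323.777, 170.367]), array([322.847, 174.912])]
-40 [array([335.162, 172.498]), array([334.211, 177.04 ])]
-60 [array([346.55, 174.63]), array([345.577, 179.168])]
```

Request:
drive_tool:
  commands:
    - [0, 0, 0, 0, 0, 0, 0]
    - [0, 0, 0, 0, 0, 0, 0]
    - [0, 0, 0, 0, 0, 0, 0]
    - [0, 0, 0, 0, 0, 0, 0]
    - [0, 0, 0, 0, 0, 0, 0]
    - [0, 0, 0, 0, 0, 0, 0]
    - [0, 0, 0, 0, 0, 0, 0]
    - [0, 0, 0, 0, 0, 0, 0]
    - [0, 0, 0, 0, 0, 0, 0]
    - [0, 0, 0, 0, 0, 0, 0]
    - [0, 0, 0, 0, 0, 0, 0]
    - [0, 0, 0, 0, 0, 0, 0]

```text
t: 17.7
ee_pos: [557.6, 247.6, 206.9]
ee_rot: [0.0, 0.079, 0.997, 0.0]
wrist_force: [0.2, 0.7, 0.4]
gripper_width: 0.5
grip_force: 0.0
```

```bash
python3 -c "
from h import *
b=env.capture('top');a=cv2.imread('pics/top2.png')
for im in(a,b):
  h=cv2.cvtColor(im,cv2.COLOR_BGR2HSV);m=((h[...,0]<4)|(h[...,0]>174))&(h[...,1]>150)&(h[...,2]>80)
  k=np.zeros_like(m);k[135:200,290:352]=1;v,u=np.nonzero(m&k);c=(len(u),u.mean(),v.mean());print(c)
  d=abs(c[2]) if im is a else abs(c[2]-d)
if d<0.3: print(env.hand_in())
"
```

```text
(53, np.float64(324.6792452830189), np.float64(171.77358490566039))
(54, np.float64(324.8703703703704), np.float64(171.8148148148148))
the job is handed in; nothing more can be done
None
```

The job is handed in at about 18 s, with no verdict returned: the last images show the red tooth still on the pawl, the pad at its home height, the keeper knob fully home and the arm clear, and the pad readings peaked near 11 N, under the 16 N limit.

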